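# Bring a long dinner candle out of its case

### The job

A long candle lies in the wooden candle case on the banquet table, both its ends tucked under the case's two covers, so it cannot come straight up. Take hold of it through the opening, slide it gently under the longer cover until you feel its foot come up against the cork pad there, then raise the wick end and draw the candle out slantwise through the opening. Finish while holding it roughly level in the air above the case, the whole candle at least 10 cm above the case's covers, still and carried by nothing but the gripper; leave the other things on the table where they are.

Things in the scene. Friction and masses are not known exactly. Their poses are not given: they have to be found in the camera images.
- case: Wooden candle case, fixed; outside 416 long (x -163 to +253) x 146 wide (y) x 72 high. Origin: on the table under the middle of the opening in its top; z up; x along the case towards its longer cover. Walls 8 thick, inside 130 wide, floor top at z = 6. The opening: x -110 to +110, full inside width.
- short_cover (a point): Middle of the short cover's edge at the opening, top side (case x -110, z 72). This fixed cover, 6 thick (underside z 66), reaches from here to case x -155.
- long_cover (a point): Middle of the long cover's edge at the opening, top side (case x +110, z 72). This fixed cover, 6 thick (underside z 66), reaches from here to case x +245.
- rails (a point): Midway between the two wooden rails in the case on which the candle lies, at the height of their tops (case x -28, z 31). The rails run from case x -150 to +95, each 4 wide, with a gap of 10 between them in which the candle nests; they end 15 before the long cover, and beyond them there is only the case's floor.
- candle: Ivory dinner candle, loose, 300 long, 22 diameter, tapering to 12 over 30 near the wick; 80-130 g. Origin: mid-length on its axis; x points to the foot (+150), wick at -150. It starts along the case's x, foot to the long cover, axis 41 above the table, wick 15-35 under the short cover. After 35-75 of sliding it meets the pad; the wick is then 20-40 past the short cover's edge, in the opening.
- candle_tip (a point): End of the candle's wick, on its axis.
- candle_foot (a point): Centre of the candle's flat foot.
- pad: Cork pad (stop) fixed to the case hidden under the long cover, 12 thick (x) x 60 wide (y) x 46 high. Origin: lower edge of the middle of the face that the candle's foot meets; its x is the case's x. The face lies 210 to 230 along the case's x, from z = 8 to 54.
- glass_a: Wine glass, loose, 80 wide, 195 high, to the right of the case; origin under its foot. Leave it.
- glass_b: Wine glass like the other, to the left of the case; origin under its foot. Leave it.
- vase: Glass bud vase with one white rose, loose, 72 wide, 245 high, beyond the long-cover end of the case; origin under its base. Leave it.
- holder: Brass candle holder, loose, 76 wide, 75 high, beyond the case; origin under its base. Leave it.
- matches: Cardboard matchbox, loose, 55 x 36 x 15 high, lying on the long cover; origin under its middle. Leave it.
- snuffer: Steel candle snuffer, loose, 200 long, 24 high, lying on the table beside the far long side of the case; origin under its middle. Leave it.
- tealight: Glass tealight cup, loose, 60 wide, 50 high, on the table past the case's short-cover end; origin under its base. Leave it.

How it is judged:
On the way, in this order (a step that is already met when the one before it is completed fails the run):
1. the gripped candle's foot has been pressed against the cork pad (over 0.5 N) (contact force between candle and pad above 0.5 N and contact force between candle and the fingers above 1 N), for 0.02 s.
2. the candle slants through the opening: wick end above the covers, foot still below the long cover's underside (z of candle_tip in the frame of case above 0.078 m and z of candle_foot in the frame of case below 0.066 m and angle between candle's own x axis and vertical above 1.66 rad), for 0.1 s.
At the end, for the whole second after the job is handed in: Both ends of the candle are more than 172 mm above the table (100 mm above the covers), its middle within 250 mm sideways of the middle of the opening, its axis within 20 degrees of level; it is still, held in the fingers, and touches neither the case nor any other thing (height (world z) of each of candle_tip, candle_foot above 0.172 m and horizontal distance between candle and case below 0.25 m and angle between candle's own x axis and vertical between 1.2208 and 1.9208 rad and contact force between candle and the fingers above 1 N and contact force between candle and case below 0.1 N and linear speed of candle below 0.03 m/s and angular speed of candle below 0.3 rad/s and contact force between candle and glass_a below 0.1 N and contact force between candle and glass_b below 0.1 N and contact force between candle and vase below 0.1 N and contact force between candle and holder below 0.1 N and contact force between candle and matches below 0.1 N and contact force between candle and snuffer below 0.1 N and contact force between candle and tealight below 0.1 N); the arm keeps its last pose, push and grip.
It fails at once if the candle is rammed against the pad (over 40 N) (contact force between candle and pad above 40 N).
It fails at once if one of the other things is moved by more than 40 mm or tipped over (distance of any of glass_a, glass_b, vase, holder, matches, snuffer, tealight from where it was at the start of the episode above 0.04 m or angle between any of glass_a, glass_b, vase, holder, matches, snuffer, tealight's own z axis and vertical above 0.7 rad).
It also fails if it takes over 42 s, if anything falls off the work surface, if the arm or the gripper's body presses on something with over 40 N, if the wrist force passes 120 N, or if a joint passes its speed limit or range.

### The arm

A 6-joint arm with a two-finger parallel gripper is mounted at the origin on the work surface. World frame = base frame: x ahead of the robot, y to its left, z up, the work surface at z = 0. Lengths are in m, angles in rad, forces in N, time in s.
With the tool pointing down it reaches from about 0.275 to 0.875 m from the base axis. Payload 12.5 kg.
Tool frame: the origin (TCP) lies at the very end of the fingers, on their centre line; the grasp point (between the pads) lies 19 mm behind it; z points along the fingers, y is the line along which they close (so a half turn about z gives the same grasp; the last joint's range is limited). The gripper opens to 85 mm and grips with 20 to 120 N. Pads are 22 mm wide; open, the fingers measure 114 mm over their backs; the gripper's body (76 mm by 85 mm) begins 54 mm behind the grasp point. The pads swing forward as they close: fully open they stand 13 mm farther back than shut.
Start: joints at [-1.367, 0.351, 1.652, -0, 1.139, -0.085], TCP at [0.157, -0.527, 0.231] pointing down, gripper open.
Joint ranges: [-2.75, 2.75], [-0.79, 2.1], [0.01, 2.65], [-1.57, 4.71], [0.07, 3.14], [-2.87, 2.87]. Speed limits (rad/s): [2.22, 2.22, 2.79, 3.14, 3.14, 3.14].

### API

Orientations are given as a 3x3 rotation matrix whose columns are the frame's x, y, z axes.
In Python, from bench import manip gives the robot as it stands. Calls block until the motion is done:
- manip.move_ptp(position, orientation): joint-space move of the TCP to a pose.
- manip.move_l(position, attitude=None, max_speed=0.15): straight line of the TCP; attitude=None keeps the orientation; max_speed is the mean speed in m/s.
- manip.move_j(angles): joint-space move.
- manip.set_gripper(opening, effort=None): opening from 0.0 (shut) to 1.0 (fully open); effort is the grip in N (None keeps the last); returns when the fingers have stopped.
- manip.dwell(seconds).
- manip.inverse_kinematics(position, orientation): joint angles nearest the present ones, or None.
- manip.grab_frame(name): name is "scene" or "top"; returns (picture, depth): 400x640x3 uint8, red, green, blue; 400x640 float32, m along the optical axis (not along the pixel's ray), 0 where there is no reading.
- manip.get_calibration(name): a dict with "camera_matrix" (3x3 intrinsics, pixels), "k1" (the pictures are not rectified: a ray, as slopes to the right and down, at radius r is drawn at 1 + k1 r^2 times it, then the intrinsics apply), "R" (3x3) and "t" (3): a world point X has camera coordinates R X + t. Camera axes: x right, y down, z forward; pixel columns grow to the right and rows downward; lengths in m; the calibration is good to about 2 mm. A picture is of the moment at which its call begins. get_calibration takes no time and is no camera call.
A pose or a line that the arm cannot do raises manip.Unreachable and nothing moves.
- manip.sign_off(): hands the job in; it is judged then, once.
Trained networks look in the newest picture that a camera, given by its name, has taken for a name from the list of things; names that differ only in an ending like _2 or _b are one class to them, and where a whole thing is asked for, a point or a joint stands for the part that bears it (a point fixed in the world has none). Each returns a list of dicts, best first, with "confidence" (0 to 1); they miss things now and then, are a little off and sometimes report something else, mostly with a low value. They report only what shows in the picture. A call takes as long as a camera call.
- manip.look_for(camera, name): "at" ([x, y, z] in m, in world coordinates, good to about 4 mm: the middle of the surface that is visible of it).
Readings, each from a call of its own:
- manip.current_time(): time.
- manip.current_qpos(): joint angles.
- manip.current_joint_vel(): joint speeds.
- manip.current_joint_torque(): joint torques, N m.
- manip.current_ee_pos(): TCP position.
- manip.current_tcp_rot(): TCP orientation.
- manip.current_force(): force on the tool from outside, world axes, zero at the start.
- manip.current_ft_torque(): the same for the moment, N m.
- manip.current_grip_width(): opening from 0.0 (shut) to 1.0 (fully open).
- manip.current_grip_force(): force on a finger pad.
Only numpy, scipy, OpenCV 4.12 (cv2) and the standard library are available. Lean on these libraries where they do the work, as an engineer would, in place of code of your own. Each camera call takes 0.05 s, during which the arm holds its last target. There are 200 camera calls.

## Working session

There is one attempt and no reset: what is moved stays moved. The work goes in short steps, each a Python script; the robot and the scene stay as the last script left them, time stands still between calls to the robot, and variables do not carry over. Pictures are saved under pics/ and viewed, at most 10 in all, crops included, and the job is handed in when it is done.

```bash
mkdir -p pics; ls; python3 - <<'E'
from bench import manip
import cv2, numpy as np
for c in ("scene","top"):
    p,d=manip.grab_frame(c); cv2.imwrite(f"pics/{c}0.png",p[:,:,::-1]); np.save(f"pics/{c}_d.npy",d)
    k=manip.get_calibration(c); print(c,k)
    for n in ["short_cover","long_cover","rails","candle","candle_tip","candle_foot","case","glass_a","vase","holder","matches","snuffer","tealight"]:
        print(n,[(np.round(o["at"],3).tolist(),round(o["confidence"],2)) for o in manip.look_for(c,n)[:3]])
print(manip.current_time(),manip.current_tcp_rot(),manip.current_force())
E
```

```text
bench.py
pics
scene {'camera_matrix': array([[387.82469947,   0.        , 318.69404808],
       [  0.        , 387.82469947, 199.8556996 ],
       [  0.        ,   0.        ,   1.        ]]), 'k1': -0.03967461523657161, 'R': array([[-0.81053412,  0.58568494,  0.00275691],
       [ 0.49174154,  0.68306699, -0.54000902],
       [-0.3181583 , -0.43634005, -0.84165472]]), 't': array([ 0.49212025, -0.26762929,  1.20802499])}
short_cover []
long_cover [([0.542, 0.059, 0.062], 0.83)]
rails [([0.541, 0.055, 0.064], 0.81)]
candle [([0.538, 0.053, 0.07], 0.67), ([0.54, -0.002, 0.05], 0.61), ([0.596, -0.257, 0.035], 0.4)]
candle_tip [([0.543, 0.055, 0.064], 0.72), ([0.54, -0.001, 0.051], 0.61)]
candle_foot [([0.542, 0.005, 0.052], 0.73)]
case [([0.539, 0.054, 0.068], 0.74)]
glass_a [([0.65, 0.44, 0.131], 0.82), ([0.635, -0.432, 0.155], 0.62)]
vase [([0.767, 0.191, 0.181], 0.85)]
holder [([0.764, -0.231, 0.017], 0.75)]
matches [([0.499, 0.191, 0.088], 0.62)]
snuffer [([0.661, 0.058, 0.01], 0.79)]
tealight [([0.596, -0.257, 0.037], 0.74)]
top {'camera_matrix': array([[389.77734708,   0.        ,
[... 526 characters left out ...]
1], 0.61)]
candle [([0.539, -0.006, 0.049], 0.91)]
candle_tip [([0.534, -0.005, 0.053], 0.79), ([0.66, 0.05, 0.009], 0.68)]
candle_foot [([0.535, -0.003, 0.054], 0.74)]
case [([0.531, 0.04, 0.072], 0.93)]
glass_a [([0.645, 0.432, 0.139], 0.77), ([0.629, -0.444, 0.138], 0.6)]
vase [([0.756, 0.178, 0.228], 0.95)]
holder [([0.757, -0.229, 0.009], 0.87)]
matches [([0.498, 0.187, 0.086], 0.62), ([0.531, 0.037, 0.074], 0.33)]
snuffer [([0.657, 0.048, 0.009], 0.5)]
tealight [([0.602, -0.255, 0.011], 0.92)]
1.4 [[ 9.58606629e-01  2.84733789e-01  6.16051010e-06]
 [ 2.84733788e-01 -9.58606628e-01  4.05352958e-05]
 [ 1.74472742e-05 -3.71032979e-05 -9.99999999e-01]] [ 0.3715573  -0.00712297  0.17320846]
```

View pics/top0.png

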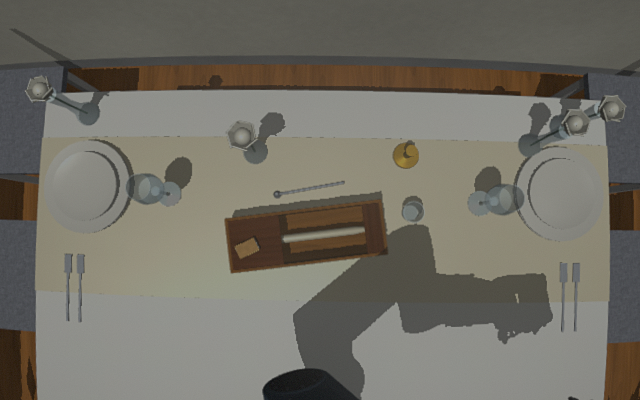

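View pics/scene0.png

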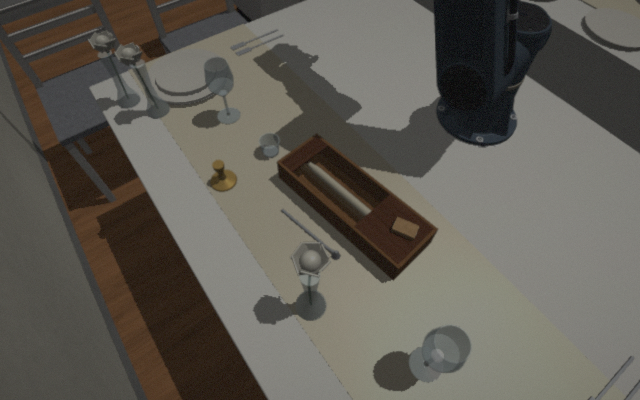

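The top picture shows the case with corners near (226,219), (381,193), (387,252) and (231,272). The long cover, with the matchbox at (247,247), is on the left (+y). The candle runs from (283,239) to (364,230). In the scene picture the tealight (270,145) is past the short end, which agrees with the networks.

```bash
cat > geo.py <<'E'
import numpy as np, cv2
def cloud(k,d):
    v,u=np.mgrid[0:400,0:640]; D=np.array([k["k1"],0,0,0,0.])
    n=cv2.undistortPoints(np.stack([u.ravel(),v.ravel()],1).astype(np.float64)[:,None],k["camera_matrix"],D)[:,0]
    z=d.ravel(); c=np.c_[n*z[:,None],z]
    return ((c-k["t"])@k["R"]).reshape(400,640,3)
E
python3 - <<'E'
from bench import manip
from geo import *
for c in ("top","scene"):
    p=cv2.imread(f"pics/{c}0.png"); d=np.load(f"pics/{c}_d.npy"); X=cloud(manip.get_calibration(c),d)
    roi=(abs(X[...,0]-.53)<.15)&(abs(X[...,1]-.04)<.26)&(d>0)
    m=roi&(X[...,2]>.062)&(X[...,2]<.082)
    m=cv2.morphologyEx(m.astype(np.uint8),cv2.MORPH_OPEN,np.ones((2,2)))
    n,l,s,_=cv2.connectedComponentsWithStats(m); 
    i=1+np.argmax(s[1:,4]); P=X[l==i]
    r=cv2.minAreaRect((P[:,:2]*1000).astype(np.float32)); print(c,"rect",r,cv2.boxPoints(r).round().tolist(),np.median(P[:,2]))
    b=p.min(2); q=roi&(X[...,2]>.035)&(X[...,2]<.060)&(b>(100 if c=="top" else 85))
    n,l,s,_=cv2.connectedComponentsWithStats(q.astype(np.uint8)); i=1+np.argmax(s[1:,4]); Q=X[l==i]
    r=cv2.minAreaRect((Q[:,:2]*1000).astype(np.float32)); print("candle",len(Q),r,cv2.boxPoints(r).round().tolist(),np.percentile(Q[:,2],[50,90]))
    t=roi&(X[...,2]>.083)&(X[...,2]<.1); print("matches",X[t].mean(0),t.sum())
E
```

```text
top rect ((524.9822998046875, 37.414947509765625), (152.80059814453125, 445.15081787109375), 8.107366561889648) [[418.0, 247.0], [481.0, -194.0], [632.0, -172.0], [569.0, 269.0]] 0.07175491101470932
candle 386 ((536.87646484375, -8.391166687011719), (13.044382095336914, 217.15866088867188), 7.871808052062988) [[516.0, 98.0], [545.0, -117.0], [558.0, -115.0], [528.0, 100.0]] [0.05070481 0.05334596]
matches [0.49922638 0.19035041 0.0869157 ] 283
scene rect ((707.7144165039062, 110.7044677734375), (607.7105102539062, 434.8819885253906), 20.749053955078125) [[347.0, 206.0], [501.0, -200.0], [1069.0, 15.0], [915.0, 422.0]] 0.07034427017819914
candle 351 ((538.2059326171875, -9.020408630371094), (16.14457130432129, 211.179931640625), 8.048334121704102) [[515.0, 94.0], [545.0, -115.0], [561.0, -112.0], [531.0, 97.0]] [0.04947404 0.05129856]
matches [0.49917479 0.1908609  0.08568187] 322
```

```bash
cat > cf.py <<'E'
import numpy as np
from bench import manip
A=np.radians(8.0); CX=np.array([-np.sin(A),np.cos(A),0]); CY=np.array([-np.cos(A),-np.sin(A),0]); Z=np.array([0,0,1.])
O=np.array([.5375,-.0087,0])
S=1
def W(x,z,y=0): return O+x*CX+y*CY+z*Z
def C(p): d=np.asarray(p)-O; return np.array([d@CX,d@CY,d[2]])
def R(th):   # candle pitched th, wick up
    tz=-np.sin(th)*CX-np.cos(th)*Z; ty=S*CY
    return np.c_[np.cross(ty,tz),ty,tz]
E
python3 - <<'E'
import cf; from cf import *
for s in (1,-1):
    cf.S=s
    for x,z,t in [(-.045,.2,0),(-.045,.026,0),(.03,.028,0),(-.02,.06,.26),(-.15,.1,.26),(-.15,.3,.26),(-.1,.3,0)]:
        q=manip.inverse_kinematics(W(x,z),R(t)); print(s,x,z,t,None if q is None else np.round(q,2))
E
```

```text
1 -0.045 0.2 0 [-0.18  0.38  1.69 -0.    1.07  2.82]
1 -0.045 0.026 0 [-0.18  0.64  1.79 -0.    0.71  2.82]
1 0.03 0.028 0 None
1 -0.02 0.06 0.26 None
1 -0.15 0.1 0.26 None
1 -0.15 0.3 0.26 [-0.25  0.31  1.56 -0.26  1.19  2.84]
1 -0.1 0.3 0 [-0.28  0.31  1.53 -0.    1.3   2.73]
-1 -0.045 0.2 0 [-0.18  0.38  1.69 -0.    1.07 -0.32]
-1 -0.045 0.026 0 [-0.18  0.64  1.79 -0.    0.71 -0.32]
-1 0.03 0.028 0 [-0.05  0.62  1.83 -0.    0.69 -0.19]
-1 -0.02 0.06 0.26 [-0.01  0.58  1.83 -0.39  0.74  0.14]
-1 -0.15 0.1 0.26 [-0.25  0.54  1.75 -0.35  0.78 -0.15]
-1 -0.15 0.3 0.26 [-0.25  0.31  1.56 -0.26  1.19 -0.3 ]
-1 -0.1 0.3 0 [-0.28  0.31  1.53 -0.    1.3  -0.42]
```

S=-1 it is; approach and grip.

```bash
sed -i 's/^S=1/S=-1/' cf.py; python3 - <<'E'
from cf import *
import cv2
manip.set_gripper(0.55,60)
manip.move_ptp(W(-.045,.15),R(0)); 
manip.move_l(W(-.045,.026),max_speed=.08); print(manip.current_force(),C(manip.current_ee_pos()),manip.current_time())
manip.set_gripper(0,60)
print(manip.current_grip_width()*85,manip.current_grip_force(),manip.current_force(),manip.current_time())
p,d=manip.grab_frame("scene"); cv2.imwrite("pics/g.png",cv2.resize(p[110:300,230:470,::-1],None,fx=3,fy=3))
E
```

```text
[ 0.4056974  -0.14871588 -0.42996949] [-0.0450696  -0.00024372  0.02639963] 5.775
19.94684816903579 58.59253317117691 [-0.26756562  0.29344197  4.68693414] 6.1333
```

View pics/g.png

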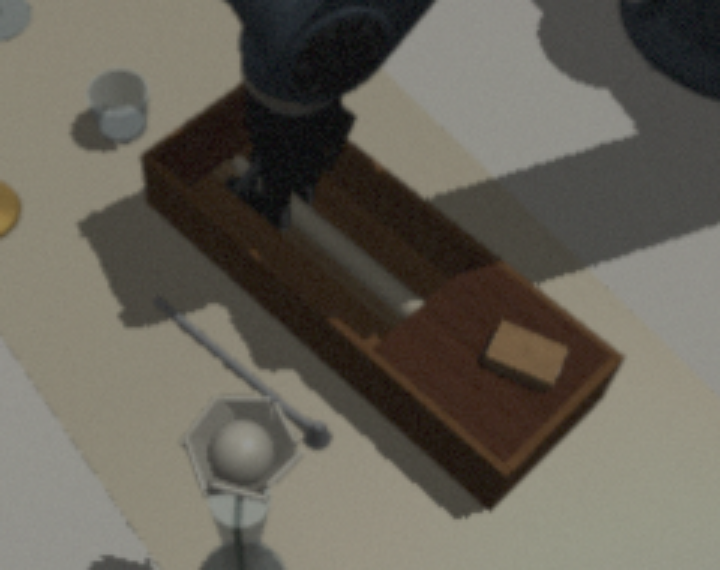

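The picture shows the gripper on the candle near (265,200), with the candle running to the long cover at (415,305). The grip width of 20 mm fits the candle. Next I lift it slightly and slide it while watching the force.

```bash
python3 - <<'E'
from cf import *
manip.move_l(W(-.045,.028),max_speed=.03); manip.dwell(.1)
f0=np.array(manip.current_force()); print("f0",f0,manip.current_time())
x=-.045
manip.move_l(W(x+.028,.028),max_speed=.03); x+=.028
print("after 28:",C(O+manip.current_force()-f0),manip.current_time())
b=np.array(manip.current_force())
while x<.04:
    x+=.0015; manip.move_l(W(x,.028),max_speed=.02)
    f=np.mean([manip.current_force() for _ in range(3)],0)-b
    print(round((x+.045)*1000,1),np.round([f@CX,f@CY,f[2]],2),round(manip.current_time(),2))
    if f@CX<-4: break
manip.dwell(.1); f=np.array(manip.current_force())-b; print(f@CX,f@CY,f[2],manip.current_grip_width()*85,manip.current_grip_force(),C(manip.current_ee_pos()),manip.current_time())
E
```

```text
f0 [ 1.07120834  0.67764263 -1.05113165] 6.5333
after 28: [0.17295262 1.27360118 0.01733927] 7.6167
29.5 [-0.67 -0.29 -0.08] 7.87
31.0 [ 0.02  0.9  -0.48] 8.12
32.5 [-0.14 -1.    0.01] 8.37
34.0 [-0.52  0.52 -0.44] 8.62
35.5 [-0.82 -0.27 -0.42] 8.87
37.0 [-0.2   0.63  0.41] 9.12
38.5 [-0.92 -0.37 -0.08] 9.37
40.0 [-1.02 -0.47  0.22] 9.62
41.5 [-1.25 -0.79 -1.08] 9.87
43.0 [-0.53 -0.33  0.7 ] 10.12
44.5 [-0.98 -0.49  0.08] 10.37
46.0 [-0.92  0.01  0.07] 10.62
47.5 [-0.42 -0.25  0.22] 10.87
49.0 [-0.17  0.48  0.08] 11.12
50.5 [-0.86  0.52  0.05] 11.37
52.0 [-0.72  0.06 -0.63] 11.62
53.5 [-6.42 -0.25 -0.19] 11.87
-5.990706908565076 -0.4909638367655015 -0.3861524373588481 20.14225622685166 58.625188171863556 [ 0.00814563 -0.00014042  0.0280691 ] 11.9667
```

Contact at about 53 mm of slide, with 6 N. Now back off, tilt about the slot between the rail ends and the long cover's edge, and check.

```bash
cat >> cf.py <<'E'
def pose(deg,s,zp,dx=0):   # axis through (102,zp), s = nominal mm from there to the foot
    t=np.radians(deg); u=.094+(.118-s*.001)
    gx=.102+dx-u*np.cos(t); gz=zp+u*np.sin(t)
    return W(gx-.015*np.sin(t),gz-.015*np.cos(t)),R(t)
def go(deg,s,zp,v=.04,dx=0):
    p,r=pose(deg,s,zp,dx); manip.move_l(p,r,max_speed=v)
    f=np.array(manip.current_force()); print(deg,s,zp,np.round([f@CX,f@CY,f[2]],1),round(manip.current_grip_width()*85,1),round(manip.current_time(),2))
E
python3 - <<'E'
from cf import *
import cv2
go(0,114,.043,.02); go(0,112,.047,.03)
for d in (2.5,5,7.5,10,12.5): go(d,112,.048,.02)
manip.dwell(.4)
p,d=manip.grab_frame("scene"); cv2.imwrite("pics/t.png",cv2.resize(p[90:290,230:470,::-1],None,fx=3,fy=3))
E
```

```text
0 114 0.043 [-0.3 -0.1 -1.5] 20.2 12.34
0 112 0.047 [ 0.4  0.  -1. ] 20.3 12.64
2.5 112 0.048 [-0.4 -0.2 -1.6] 19.9 13.06
5 112 0.048 [-0.2  0.6 -1.6] 20.1 13.43
7.5 112 0.048 [-0.3 -0.3 -1.8] 20.0 13.79
10 112 0.048 [ 0.4 -0.9 -1.5] 19.6 14.16
12.5 112 0.048 [-0.5  0.1 -1. ] 20.1 14.53
```

View pics/t.png

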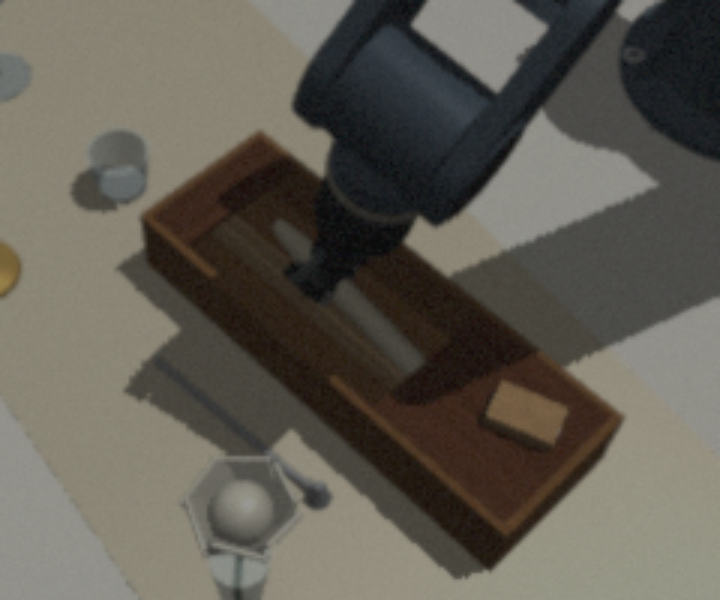

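The wick at (285,225) is raised clear of the rails and lies in the opening, and the candle still goes under the long cover at (415,365). I check the tip height from depth before drawing it out.

```bash
python3 - <<'E'
from cf import *; from geo import *
p,d=manip.grab_frame("scene"); X=cloud(manip.get_calibration("scene"),d); Q=(X-O)@np.c_[CX,CY,Z]
for a,b in ((-.13,-.075),(.03,.11)):
    m=(Q[...,0]>a)&(Q[...,0]<b)&(abs(Q[...,1])<.012)&(Q[...,2]>.042)&(d>0)&(p.min(2)>40)
    P=Q[m]; P=P[np.argsort(P[:,0])]; print(len(P)); print((P[::max(1,len(P)//8)]*1000).round().tolist())
print(manip.current_time())
E
```

```text
0
[]
684
[[30.0, -6.0, 68.0], [41.0, -10.0, 357.0], [51.0, 1.0, 357.0], [61.0, -12.0, 55.0], [71.0, 1.0, 353.0], [80.0, -3.0, 62.0], [89.0, -10.0, 348.0], [98.0, -8.0, 343.0], [108.0, -8.0, 343.0]]
15.025
```

```bash
python3 - <<'E'
from cf import *; from geo import *
p,d=manip.grab_frame("scene"); X=cloud(manip.get_calibration("scene"),d); Q=(X-O)@np.c_[CX,CY,Z]
for u,v in ((322,165),(324,166),(326,168),(329,171),(332,174),(345,188),(350,194),(360,203),(366,209)): print(u,v,p[v,u],(Q[v,u]*1000).round())
E
```

```text
322 165 [68 69 58] [-58.  -4.  87.]
324 166 [72 68 60] [-52.  -3.  87.]
326 168 [73 69 63] [-44.  -4.  87.]
329 171 [70 67 58] [-33.  -4.  85.]
332 174 [69 65 58] [-22.  -4.  83.]
345 188 [73 70 61] [25. -4. 71.]
350 194 [73 72 63] [44. -6. 65.]
360 203 [75 74 64] [77. -4. 60.]
366 209 [74 71 64] [99. -5. 57.]
```

The slope is 12°, with the tip axis around 81–84 mm. I tilt a little more while drawing, which keeps the foot low, then draw out, lift and level.

```bash
python3 - <<'E'
from cf import *
import cv2
go(13.5,95,.048,.04); go(15,80,.048,.04); manip.dwell(.3)
for s in (55,30,5,-25): go(15,s,.048,.05)
manip.dwell(.1)
go(15,-25,.10,.06); go(15,-25,.25,.1)
go(10,-25,.26,.05); go(5,-25,.265,.05); go(0,-25,.27,.05)
manip.dwell(.5); print(manip.current_time())
for c in("scene","top"):
    p,d=manip.grab_frame(c); cv2.imwrite(f"pics/e_{c}.png",p[:,:,::-1])
    print([(np.round(C(o["at"]),3),o["confidence"]) for n in ("candle","candle_tip","candle_foot") for o in manip.look_for(c,n)[:1]])
E
```

```text
13.5 95 0.048 [ 0.7 -1.2 -1.9] 19.9 15.66
15 80 0.048 [ 0.7 -0.7 -2.5] 20.1 16.2
15 55 0.048 [ 0.6  0.6 -1.6] 19.9 17.15
15 30 0.048 [-1.2 -0.4 -1.8] 19.5 17.8
15 5 0.048 [ 0.   0.5 -1.5] 19.6 18.45
15 -25 0.048 [ 0.2 -0.3 -0.4] 20.0 19.2
15 -25 0.1 [-0.  -0.  -1.9] 20.0 20.32
15 -25 0.25 [ 0.6  0.2 -1.2] 19.8 21.97
10 -25 0.26 [ 0.  -0.6 -0.8] 19.7 22.33
5 -25 0.265 [-0.8 -0.1 -1. ] 20.2 22.8
0 -25 0.27 [-0.7  0.1 -1.4] 20.1 23.27
23.7667
[(array([-0.007, -0.006,  0.272]), 0.93), (array([-0.01 , -0.006,  0.274]), 0.78), (array([-0.002, -0.007,  0.279]), 0.56)]
[(array([-0.004,  0.001,  0.28 ]), 0.91), (array([-0.004,  0.002,  0.281]), 0.82)]
```

View pics/e_scene.png

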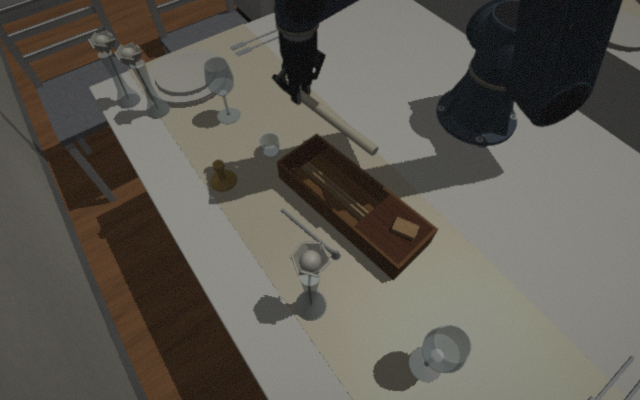

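View pics/e_top.png

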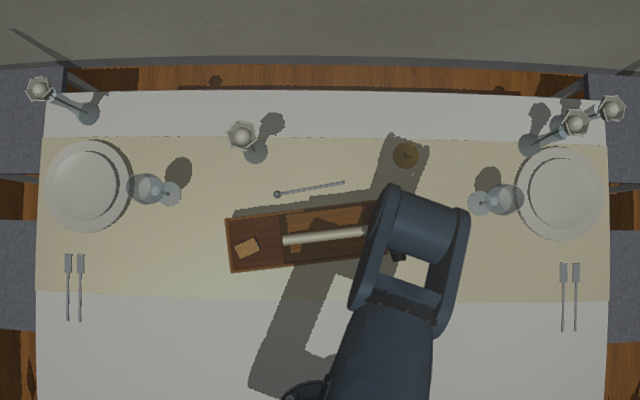

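The candle hangs level in the gripper, from (300,95) to (375,150) in the scene picture, at about z = 0.27. The other things stand where they were, so I hand the job in.

```bash
python3 -c "
from bench import manip
print(manip.sign_off())"
```

```text
the job is handed in; nothing more can be done
None
```

I pressed the candle's foot against the cork pad at about 6 N, drew it out slantwise and handed the job in at about 24 s, with the candle held level about 0.27 m above the table and the other things in place; `sign_off()` returned no verdict.

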